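Turn the tint carousel to red

TASK

Bring the red tint bottle round to the brass pointer: push the tint carousel's steel arms gently with a fingertip until the red bottle stands squarely in front of the pointer's tip, then take the finger away. You may turn it either way and push as often as you like, but do not touch or lift any of the tint bottles, and leave the things standing round the carousel where they are.

Things in the scene. Friction and masses are not known exactly. Their poses are not given: they have to be found in the camera images.
- foot: Fixed dark steel foot on the bench, a disc 196 mm across, 18 mm high. Origin: centre of its underside, on the carousel's vertical axis. Its -x points from the axis to the brass pointer, a level cone on a bracket that reaches out to 142 mm from the axis and 43 mm high.
- pointer_tip (a point): The tip of the brass pointer, 93 mm from the turning axis, 32 mm above the bench; it points inwards to the axis.
- pointer_spot (a point): Where the middle of the red bottle's underside shall be: on the line from the pointer tip to the axis, 55 mm from the axis, 35.5 mm above the bench.
- carousel: The revolving part: white platter 168 mm across, three round grey wells 55 mm from the axis at 0, 120, 240 deg from its own x (anticlockwise seen from above), and a post (44 mm across, top 170 mm above the bench) with three push arms. Origin: on the axis, 20 mm above the bench; z up = axis. Turns both ways, no stops or detents; friction 0.15 N m, so it stays where left.
- push_end_1 (a point): Centre of the black ball (26 mm across) on the end of push arm 1, 140 mm from the axis, 150 mm above the bench. The arm is a level round steel bar 12 mm thick, bare from 22 to 127 mm from the axis, at 60 deg from the carousel's x, midway between two wells and above the bottles; under its outer part is nothing but the low foot and pointer.
- push_end_2 (a point): Centre of the black ball (26 mm across) on the end of push arm 2, 140 mm from the axis, 150 mm above the bench. The arm is a level round steel bar 12 mm thick, bare from 22 to 127 mm from the axis, at 180 deg from the carousel's x, midway between two wells and above the bottles; under its outer part is nothing but the low foot and pointer.
- push_end_3 (a point): Centre of the black ball (26 mm across) on the end of push arm 3, 140 mm from the axis, 150 mm above the bench. The arm is a level round steel bar 12 mm thick, bare from 22 to 127 mm from the axis, at 300 deg from the carousel's x, midway between two wells and above the bottles; under its outer part is nothing but the low foot and pointer.
- red_tint: The red tint dropper bottle, 33 mm across, 85 mm high, loose, standing in one of the three wells (any of them) with its top 121 mm above the bench. Origin: centre of its underside. This is the one to bring to the pointer.
- blue_tint: The blue tint dropper bottle, 33 mm across, 85 mm high, loose, standing in one of the three wells (any of them) with its top 121 mm above the bench. Origin: centre of its underside. Not to be touched.
- yellow_tint: The yellow tint dropper bottle, 33 mm across, 85 mm high, loose, standing in one of the three wells (any of them) with its top 121 mm above the bench. Origin: centre of its underside. Not to be touched.
- tin: Small paint tin, 70 mm across, 76 mm high, a loose bystander. Origin: centre of its underside.
- pot: Clear plastic mixing pot, 72 mm across, 70 mm high, a loose bystander. Origin: centre of its underside.
- white_bottle: Cream-white bottle with white cap, 62 mm across, 130 mm high, a loose bystander. Origin: centre of its underside.

How it is judged:
By the outcome, as a careful person would: the job done as asked, in the order asked, and still so for the second after the job is handed in, with the robot touching nothing.
It also fails if it takes over 54 s, if anything falls off the work surface, if the arm or the gripper's body presses on something with over 40 N, if the wrist force passes 120 N, or if a joint passes its speed limit or range.

ROBOT

A 6-joint arm with a two-finger parallel gripper is mounted at the origin on a cart in front of the work surface, level with it; the furniture and walls round the work are solid. World frame = base frame: x ahead of the robot, y to its left, z up, the work surface at z = 0. Lengths are in m, angles in rad, forces in N, time in s.
With the tool pointing down it reaches from about 0.3 to 0.775 m from the base axis. Payload 14.6 kg.
Tool frame: the origin (TCP) lies on the centre line of the jaws, within the pads' length; the fingertips stand 11 mm ahead of it and the grasp point (between the pads) lies 8 mm behind it; z points along the fingers, y is the line along which they close (so a half turn about z gives the same grasp; the last joint's range is limited). The gripper opens to 94 mm and grips with 3 to 60 N. Pads are 16 mm wide; open, the fingers measure 119 mm over their backs; the gripper's body (75 mm by 177 mm) begins 78 mm behind the grasp point.
Start: joints at [-1.365, 0.3, 1.521, -0, 1.321, -0.067], TCP at [0.148, -0.53, 0.216] pointing down, gripper open.
Joint ranges: [-3.03, 3.03], [-0.79, 2.21], [0.23, 2.52], [-1.04, 4.18], [0, 3.07], [-2.55, 2.55]. Speed limits (rad/s): [2.22, 2.22, 2.57, 3.14, 3.14, 3.14].

INTERFACE

Orientations are given as a 3x3 rotation matrix whose columns are the frame's x, y, z axes.
In Python, from station import ctrl, viewer, read_state gives the robot as it stands (ctrl), with the cameras (viewer) and the readings as plain functions.
- The arm moves only by the tool run_rows, called after "Call:" by a JSON object that holds its "api" and its "payload". Schema: {"type":"object","properties":{"plan":{"type":"object","properties":{"increments":{"type":"array","items":{"type":"array","items":{"type":"number"},"minItems":7,"maxItems":7},"minItems":1,"maxItems":12}},"additionalProperties":false,"required":["increments"]},"grip_n":{"type":"number"},"only":{"type":"string"},"quiet":{"type":"boolean"},"lines":{"type":"string"}},"required":["plan"],"additionalProperties":false}. plan is an object whose key "increments" holds a list of rows, 1 to 12 of them, each of 7 numbers: the finger opening in m, then dx, dy, dz in m, then a rotation vector rx, ry, rz in rad; each row shifts and turns the commanded pose from where the row before left it, along the tool's axes as they then stand; what a row does not reach is not made up. A row lasts 1/10 s, in which the tool goes at most 0.05 m and 0.15 rad, less where a joint would pass 70% of its speed; a pose out of reach is approached as far as the arm can. The fingers move at their own pace and stop on an object; grip_n is the grip in N (left out, the last holds). Time passes only in rows, so rows that do not move let the fingers close. The tool returns the time, the measured TCP pose, the force, the opening and the grip force at its end. only (a regular expression) keeps the lines of the reply that match it, lines (a string "A,B") keeps lines A to B, and quiet returns only ok. Input that does not fit is refused with a message, and nothing moves.
- read_state(): the state, without advancing time (a new reading comes with each control period).
- viewer.read_camera(name): name is "side" or "top" or "wrist"; returns a dict with "image" (400x640x3 uint8, red, green, blue), "intrinsics" (3x3 intrinsics, pixels), "rvec" (rotation vector, rad) and "tvec" (3), from world to camera coordinates, as OpenCV has them. Camera axes: x right, y down, z forward; pixel columns grow to the right and rows downward; lengths in m; the calibration is good to about 2 mm. A picture is of the moment at which its call begins. There is no depth.
- ctrl.hand_in(): hands the job in; it is judged then, once.
The state is a dict: "t": time; "joints": joint angles; "dq": joint speeds; "tau": joint torques, N m; "eef_pos": TCP position; "tool_rot": TCP orientation; "force": force on the tool from outside, world axes, zero at the start; "moment": the same for the moment, N m; "gripper_width": finger opening in m; "gripper_force": force on a finger pad.
Only numpy, scipy, OpenCV 4.12 (cv2) and the standard library are available. Lean on these libraries where they do the work, as an engineer would, in place of code of your own. Each camera call takes 0.05 s, during which the arm holds its last target. There are 200 camera calls.

## Working session

There is one attempt and no reset: what is moved stays moved. The work goes in short steps, Python scripts to look and compute and a tool call to move; the robot and the scene stay as the last step left them, time stands still between calls to the robot, and variables do not carry over. Pictures are saved under pics/ and viewed, at most 10 in all, crops included, and the job is handed in when it is done.

```bash
mkdir -p pics; ls; cat > h.py <<'E'
import numpy as np, cv2, json
from station import ctrl, viewer, read_state
def snap(name,fn):
    c=viewer.read_camera(name); cv2.imwrite(f'pics/{fn}.png',cv2.cvtColor(c['image'],cv2.COLOR_RGB2BGR))
    np.savez(f'pics/{fn}.npz',K=c['intrinsics'],r=c['rvec'],t=c['tvec']); return c
def ray(fn,uv,z):
    d=np.load(f'pics/{fn}.npz'); R=cv2.Rodrigues(d['r'])[0]; C=-R.T@d['t'].ravel()
    v=R.T@np.linalg.inv(d['K'])@np.array([*uv,1.]); return C+v*(z-C[2])/v[2]
def proj(fn,p):
    d=np.load(f'pics/{fn}.npz'); return cv2.projectPoints(np.array(p,float).reshape(-1,1,3),d['r'],d['t'],d['K'],None)[0].reshape(-1,2)
E
python3 - <<'E'
from h import *
snap('top','top0'); snap('side','side0')
s=read_state(); print(s['t'],s['eef_pos'],s['tool_rot'],s['gripper_width'])
E
```

```text
pics
station.py
0.1 [ 0.1481217  -0.52943831  0.21593081] [[ 9.63025211e-01  2.69411197e-01 -2.23298282e-04]
 [ 2.69411281e-01 -9.63024650e-01  1.04156837e-03]
 [ 6.55684314e-05 -1.06321567e-03 -9.99999433e-01]] 0.09399854037804624
```

View pics/top0.png

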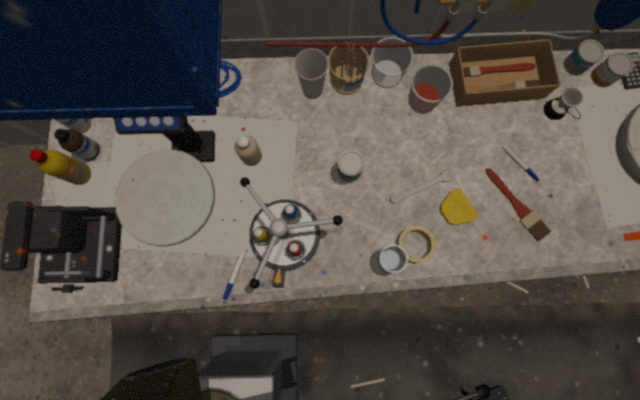

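View pics/side0.png

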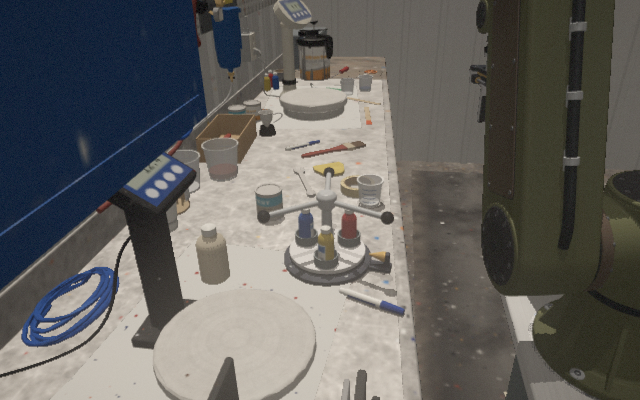

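```bash
python3 - <<'E'
from h import *
im=cv2.imread('pics/top0.png')[140:300,190:410]
cv2.imwrite('pics/crop0.png',cv2.resize(cv2.convertScaleAbs(im,alpha=1.5),None,fx=3.6,fy=3.6,interpolation=cv2.INTER_CUBIC))
for n,uv,z in [('hub',(280,229),.17),('b',(245,182),.15),('b',(338,220),.15),('b',(254,284),.15),('tip',(279,270),.032),('red',(295,246),.121),('blue',(290,209),.121),('yel',(260,233),.121),('tin',(350,164),.076),('pot',(393,258),.07),('white',(244,143),.13)]: print(n,ray('top0',uv,z).round(4))
d=np.load('pics/top0.npz');R=cv2.Rodrigues(d['r'])[0];print(-R.T@d['t'].ravel())
E
```

```text
hub [ 0.5097 -0.2004  0.17  ]
b [ 0.6289 -0.1138  0.15  ]
b [ 0.5306 -0.3364  0.15  ]
b [ 0.3859 -0.1379  0.15  ]
tip [ 0.4196 -0.1832  0.032 ]
red [ 0.4737 -0.2316  0.121 ]
blue [ 0.565  -0.2202  0.121 ]
yel [ 0.5073 -0.1465  0.121 ]
tin [ 0.6899 -0.3759  0.076 ]
pot [ 0.442  -0.4761  0.07  ]
white [ 0.7355 -0.1061  0.13  ]
[ 0.3922831  -0.29499819  1.08405834]
```

View pics/crop0.png

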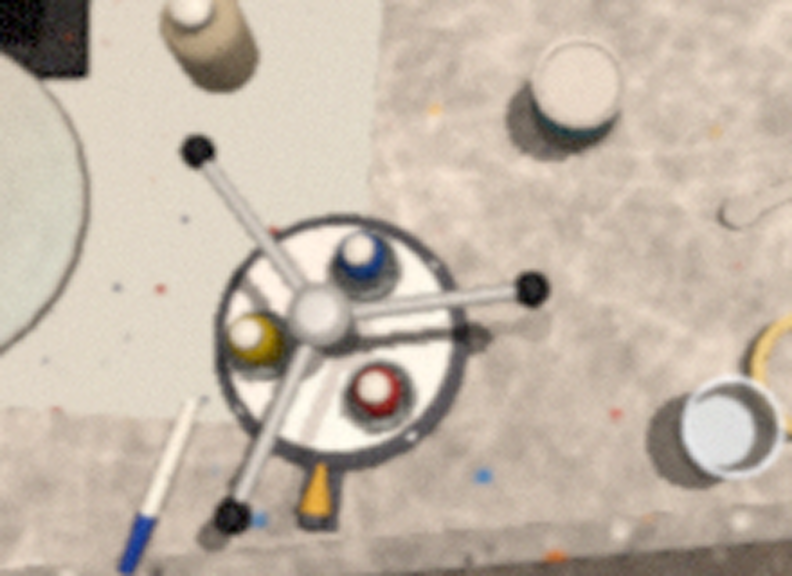

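The pictures show the carousel hub at (279,228). The arm balls are at (245,182), (338,220) and (255,283). The red bottle is at about (295,246), the pointer tip at (279,268), and the bystanders are well outside. The red bottle needs about 43° clockwise, so I'll push the arm near the pointer from its pointer side.

Call:
{"api": "run_rows", "payload": {"plan": {"increments": [[0, 0.028, -0.022, 0, 0, 0, 0], [0, 0.028, -0.022, 0, 0, 0, 0], [0, 0.028, -0.022, 0, 0, 0, 0], [0, 0.028, -0.022, 0, 0, 0, 0], [0, 0.028, -0.022, 0, 0, 0, 0], [0, 0.028, -0.022, 0, 0, 0, 0], [0, 0.028, -0.022, 0, 0, 0, 0], [0, 0.028, -0.022, 0, 0, 0, 0], [0, 0.028, -0.022, 0, 0, 0, 0], [0, 0.028, -0.022, 0, 0, 0, 0], [0, 0.028, -0.022, 0, 0, 0, 0], [0, 0.028, -0.022, 0, 0, 0, 0]]}}}

```text
t: 1.3
eef_pos: [0.4012, -0.1835, 0.2164]
tool_rot: [[0.963, 0.269, -0.0], [0.269, -0.963, 0.0], [-0.0, -0.0, -1.0]]
force: [0.2, -0.7, 0.7]
gripper_width: 0.0023
gripper_force: 0.0
```

Call:
{"api": "run_rows", "payload": {"plan": {"increments": [[0, 0, 0, 0, 0, 0, -0.1], [0, 0, 0, 0, 0, 0, -0.1], [0, 0, 0, 0, 0, 0, -0.1], [0, 0, 0, 0, 0, 0, -0.1], [0, 0, 0, 0, 0, 0, -0.1], [0, 0, 0, 0, 0, 0, 0]]}}}

```text
t: 1.9
eef_pos: [0.4005, -0.1848, 0.2162]
tool_rot: [[0.715, 0.699, -0.0], [0.699, -0.715, 0.0], [-0.0, -0.0, -1.0]]
force: [-0.6, 0.3, 0.4]
gripper_width: 0.0007
gripper_force: 0.0
```

```bash
python3 - <<'E'
from h import *
s=read_state(); R=s['tool_rot'];print(s['t'],s['eef_pos'],R.round(3))
print(R.T@(np.array([.3994,-.185,.137])-s['eef_pos']))
# brass pixels in initial top & side pictures
for fn in('top0','side0'):
    im=cv2.cvtColor(cv2.imread(f'pics/{fn}.png'),cv2.COLOR_BGR2HSV)
    m=cv2.inRange(im,(10,120,70),(28,255,255)); ys,xs=np.nonzero(m)
    k=(xs>265)&(xs<295)&(ys>262)&(ys<292) if fn=='top0' else (xs>360)&(xs<400)&(ys>245)&(ys<275)
    print(fn,[(int(y),int(xs[k&(ys==y)].min()),int(xs[k&(ys==y)].max())) for y in np.unique(ys[k])])
E
```

```text
1.9 [ 0.40051938 -0.18482351  0.21624846] [[ 0.715  0.699 -0.   ]
 [ 0.699 -0.715  0.   ]
 [-0.    -0.    -1.   ]]
[-0.00091186 -0.00062173  0.07924887]
top0 [(269, 278, 279), (270, 277, 280), (271, 277, 280), (272, 277, 280), (273, 276, 280), (274, 276, 280), (275, 275, 280), (276, 275, 281), (277, 274, 281), (278, 274, 281), (279, 274, 281), (280, 273, 281), (281, 273, 281), (282, 274, 281)]
side0 []
```

Call:
{"api": "run_rows", "payload": {"plan": {"increments": [[0, 0, 0, 0.02, 0, 0, 0], [0, 0, 0, 0.02, 0, 0, 0], [0, 0, 0, 0.02, 0, 0, 0], [0, 0, 0, 0.019, 0, 0, 0], [0, 0, 0, 0, 0, 0, 0]]}}}

```text
t: 2.4
eef_pos: [0.3996, -0.1843, 0.1355]
tool_rot: [[0.718, 0.696, -0.003], [0.696, -0.718, 0.002], [-0.001, -0.004, -1.0]]
force: [-0.0, -0.7, 0.2]
gripper_width: 0.0005
gripper_force: 0.0
```

Call:
{"api": "run_rows", "payload": {"plan": {"increments": [[0, 0.007, -0.0018, 0, 0, 0, 0], [0, 0.007, -0.0018, 0, 0, 0, 0], [0, 0.007, -0.0018, 0, 0, 0, 0], [0, 0.007, -0.0018, 0, 0, 0, 0], [0, 0.007, -0.0018, 0, 0, 0, 0], [0, 0.007, -0.0018, 0, 0, 0, 0], [0, 0.007, -0.0018, 0, 0, 0, 0], [0, 0.007, -0.0018, 0, 0, 0, 0], [0, 0.007, -0.0018, 0, 0, 0, 0], [0, 0.007, -0.0018, 0, 0, 0, 0], [0, 0.007, -0.0018, 0, 0, 0, 0], [0, 0, 0, 0, 0, 0, 0]]}}}

```text
t: 3.6
eef_pos: [0.4423, -0.1162, 0.1374]
tool_rot: [[0.715, 0.699, -0.0], [0.699, -0.715, 0.0], [0.0, -0.0, -1.0]]
force: [0.6, -1.1, 0.2]
gripper_width: 0.0002
gripper_force: 0.0
```

```bash
python3 - <<'E'
from h import *
snap('top','top1'); snap('side','side1')
a=cv2.imread('pics/top1.png')[140:300,190:410];b=cv2.imread('pics/side1.png')[150:310,230:430]
a=cv2.resize(cv2.convertScaleAbs(a,alpha=1.5),(770,560)) 
cv2.imwrite('pics/m1.png',a)
cv2.imwrite('pics/s1.png',cv2.resize(b,(700,560)))
E
```

```text
(no output)
```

View pics/m1.png

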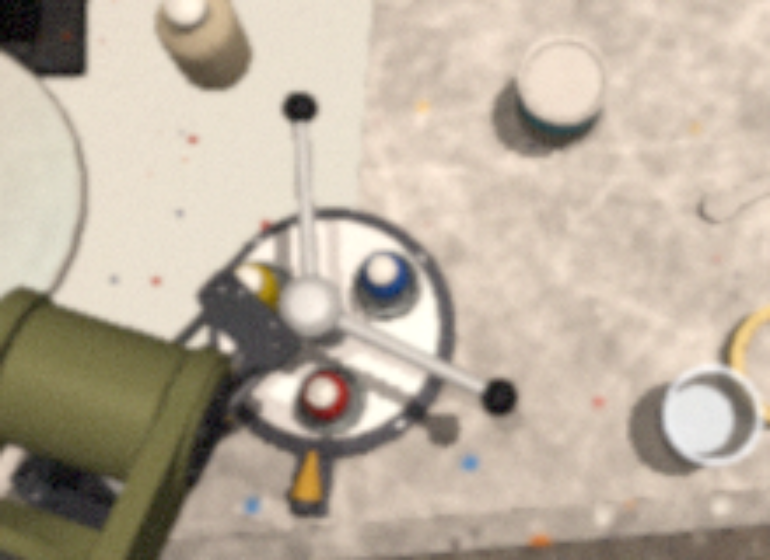

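The red bottle, at crop (325,393), is still slightly right of the pointer at (310,455). Next I'll measure the angles.

```bash
cat >> h.py <<'E'
def blob(fn,uv,r=7):
    g=cv2.imread(f'pics/{fn}.png',0).astype(float);u,v=map(int,np.round(uv))
    p=g[v-r:v+r+1,u-r:u+r+1]; w=np.clip(65-p,0,None); yy,xx=np.mgrid[v-r:v+r+1,u-r:u+r+1]
    return (w*xx).sum()/w.sum(),(w*yy).sum()/w.sum()
E
python3 - <<'E'
from h import *
B=[ray('top0',blob('top0',q),.15)[:2] for q in[(245,182),(338,220),(254.7,283.3)]]
c=np.mean(B,0); print('axis',c,[ (np.linalg.norm(b-c).round(4),np.degrees(np.arctan2(*(b-c)[::-1])).round(2)) for b in B])
for q in[(275.4,170.3),(332.6,253.4)]:
    p=ray('top1',blob('top1',q),.15)[:2]-c; print(np.linalg.norm(p),np.degrees(np.arctan2(p[1],p[0])))
rows=[(269,278.5),(270,278.5),(271,278.5),(272,278.5),(273,278),(274,278),(275,277.5),(276,278),(277,277.5),(278,277.5),(279,277.5),(280,277),(281,277)]
P=np.array([ray('top0',(u,v),.032)[:2] for v,u in rows]); t=P[0]-c;print('tip',P[0],np.linalg.norm(t),np.degrees(np.arctan2(t[1],t[0])))
m=P.mean(0)-c;print('mean',np.degrees(np.arctan2(m[1],m[0])))
s=np.polyfit(P[:,0],P[:,1],1);print('cone dir',180+np.degrees(np.arctan(s[0])))
# axis check: hub with z .17, foot ellipse
for a in (168,170,172,174): print(a,proj('top0',[c[0]+.093*np.cos(np.radians(a)),c[1]+.093*np.sin(np.radians(a)),.032]))
print('hub',proj('top0',[*c,.17]))
E
```

```text
axis [ 0.51590159 -0.19496782] [(np.float64(0.1408), np.float64(35.9)), (np.float64(0.1406), np.float64(-84.04)), (np.float64(0.1408), np.float64(156.01))]
0.14076187767292664 3.1352124726577846
0.14073066028796113 -116.88602998817878
tip [ 0.42216575 -0.18187143] 0.09464630597081285 172.04635370118186
mean 172.25554342217924
cone dir 172.0574086001817
168 [[276.11603364 267.98372882]]
170 [[277.33260853 268.19537147]]
172 [[278.55686488 268.36372703]]
174 [[279.7872378  268.48856749]]
hub [[277.63892324 226.39198889]]
```

View pics/s1.png

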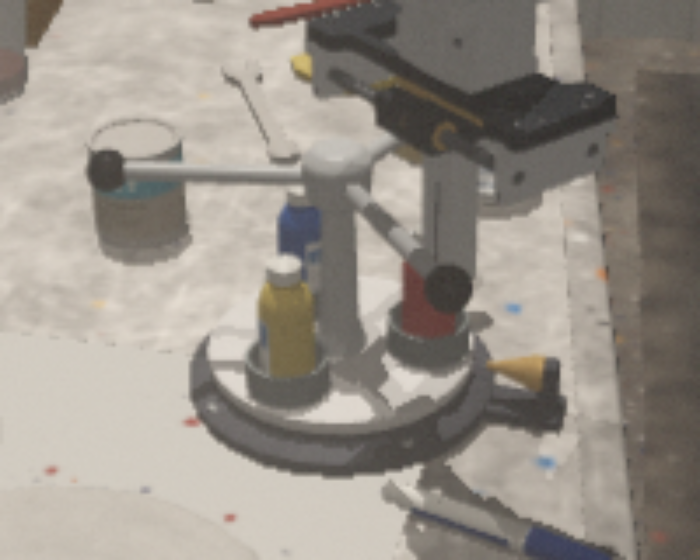

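Call:
{"api": "run_rows", "payload": {"plan": {"increments": [[0, 0.0035, 0.0004, 0, 0, 0, 0], [0, 0.0035, 0.0004, 0, 0, 0, 0], [0, 0.0035, 0.0004, 0, 0, 0, 0], [0, 0.0035, 0.0004, 0, 0, 0, 0], [0, 0.0035, 0.0004, 0, 0, 0, 0], [0, 0, 0, 0, 0, 0, 0]]}}}

```text
t: 4.3
eef_pos: [0.4562, -0.1059, 0.1374]
tool_rot: [[0.716, 0.698, 0.0], [0.698, -0.716, 0.0], [0.0, -0.0, -1.0]]
force: [-0.7, -0.7, 0.0]
gripper_width: -0.0001
gripper_force: 0.1
```

```bash
cat > m.py <<'E'
import sys
from h import *
fn=sys.argv[1]; snap('top',fn); c=np.array([.5159,-.195])
g=cv2.imread(f'pics/{fn}.png',0)
for a0 in [float(x) for x in sys.argv[2:]]:
    q=proj(fn,[c[0]+.1407*np.cos(np.radians(a0)),c[1]+.1407*np.sin(np.radians(a0)),.15])[0]
    for _ in range(3): q=blob(fn,q)
    p=ray(fn,q,.15)[:2]-c; print(np.round(q,1),np.linalg.norm(p).round(4),np.degrees(np.arctan2(p[1],p[0])).round(2))
E
python3 m.py top2 -6 -126; ls /dev/null
```

```text
[285.1 170.4] 0.1407 -6.62
[327.2 262.3] 0.1409 -126.68
/dev/null
```

Call:
{"api": "run_rows", "payload": {"plan": {"increments": [[0, 0.0011, 0.0004, 0, 0, 0, 0], [0, 0.0011, 0.0004, 0, 0, 0, 0], [0, 0, 0, 0, 0, 0, 0]]}}}

```text
t: 4.65
eef_pos: [0.458, -0.1051, 0.1374]
tool_rot: [[0.716, 0.698, -0.0], [0.698, -0.716, 0.0], [-0.0, -0.0, -1.0]]
force: [-0.9, -0.1, 0.8]
gripper_width: 0.0003
gripper_force: 0.6
```

```bash
python3 m.py top3 -8 -128
```

```text
[286.1 170.4] 0.1409 -7.64
[326.5 263.1] 0.1408 -127.63
```

Call:
{"api": "run_rows", "payload": {"plan": {"increments": [[0, -0.01, 0, 0, 0, 0, 0], [0, -0.01, 0, 0, 0, 0, 0], [0, -0.015, 0, 0, 0, 0, 0], [0, 0, 0, -0.03, 0, 0, 0], [0, 0, 0, -0.03, 0, 0, 0], [0, 0, 0, -0.03, 0, 0, 0], [0, -0.04, 0.02, 0, 0, 0, 0], [0, -0.04, 0.03, 0, 0, 0, 0], [0, -0.04, 0.03, 0, 0, 0, 0], [0, 0, 0, 0, 0, 0, 0]]}}}

```text
t: 5.7
eef_pos: [0.4006, -0.2754, 0.2272]
tool_rot: [[0.72, 0.694, -0.0], [0.694, -0.72, -0.001], [-0.001, 0.0, -1.0]]
force: [0.3, 0.7, -0.7]
gripper_width: 0.0004
gripper_force: 0.0
```

```bash
python3 m.py top4 -8 -128 112; python3 - <<'E'
from h import *
im=cv2.imread('pics/top4.png')[140:300,190:410]
snap('side','side4');b=cv2.imread('pics/side4.png')[150:310,230:430]
cv2.imwrite('pics/m4.png',np.hstack([cv2.resize(cv2.convertScaleAbs(im[60:],alpha=1.5)[:,50:150],(400,400),interpolation=2),cv2.resize(b[20:140,50:170],(400,400),interpolation=2)]))
E
```

```text
[286.1 170.4] 0.1409 -7.6
[327.2 261. ] 0.1394 -125.61
[223.3 251.8] 0.1407 112.76
```

View pics/m4.png

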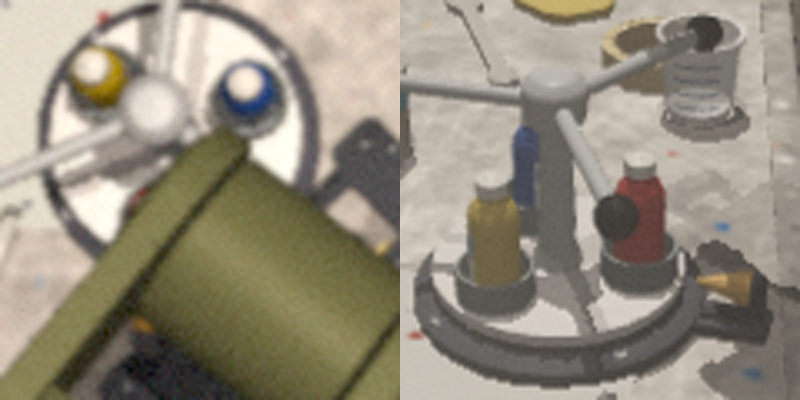

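The arm hides the red bottle in the top view, so I'll move further aside for an unobstructed check.

Call:
{"api": "run_rows", "payload": {"plan": {"increments": [[0, -0.03, 0.02, 0, 0, 0, 0], [0, -0.03, 0.02, 0, 0, 0, 0], [0, -0.03, 0.02, 0, 0, 0, 0], [0, -0.03, 0.02, 0, 0, 0, 0], [0, -0.03, 0.02, 0, 0, 0, 0], [0, -0.03, 0.02, 0, 0, 0, 0], [0, -0.03, 0.02, 0, 0, 0, 0], [0, -0.03, 0.02, 0, 0, 0, 0], [0, 0, 0, 0, 0, 0, 0]]}}}

```text
t: 6.7
eef_pos: [0.3417, -0.5546, 0.2265]
tool_rot: [[0.717, 0.697, -0.001], [0.697, -0.717, 0.001], [-0.0, -0.001, -1.0]]
force: [0.7, -0.3, 0.2]
gripper_width: 0.0004
gripper_force: 0.0
```

```bash
python3 m.py top5 -8 -128 112; python3 - <<'E'
from h import *
im=cv2.imread('pics/top5.png')
hsv=cv2.cvtColor(im,cv2.COLOR_BGR2HSV); m=cv2.inRange(hsv,(15,120,70),(28,255,255)); 
g=cv2.cvtColor(im,cv2.COLOR_BGR2GRAY)
c=np.array([.5159,-.195])
for a in (172.1,172.4):
    e=np.array([np.cos(np.radians(a)),np.sin(np.radians(a))])
    print(a,'cap',proj('top5',[*(c+.055*e),.121])[0],'tip',proj('top5',[*(c+.093*e),.032])[0])
d=cv2.resize(cv2.convertScaleAbs(im[140:300,190:410],alpha=1.5),None,fx=3.6,fy=3.6,interpolation=2)
cv2.imwrite('pics/m5.png',d)
E
```

```text
[286.1 170.5] 0.1408 -7.59
[326.5 263. ] 0.1407 -127.64
[223.4 251.8] 0.1406 112.78
172.1 cap [276.79948522 251.51743258] tip [278.63053725 268.37133751]
172.4 cap [276.91754999 251.5308699 ] tip [278.81478654 268.39251594]
```

View pics/m5.png

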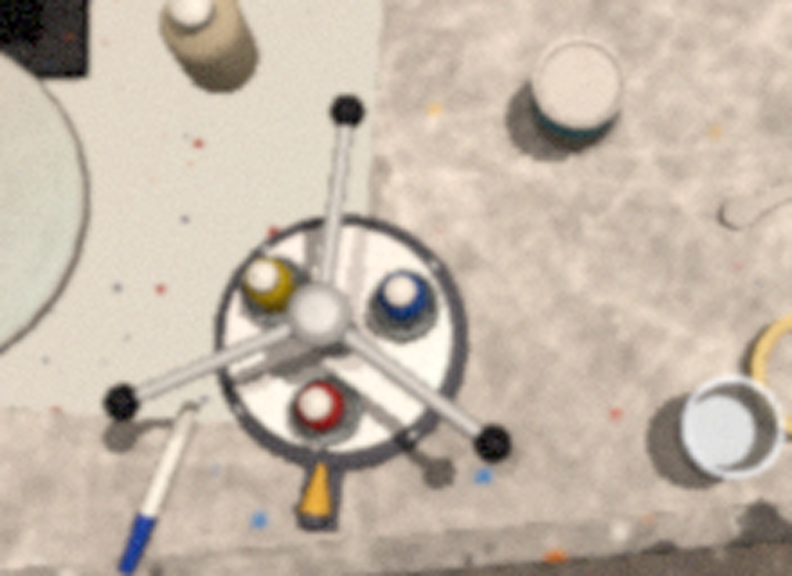

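```bash
python3 - <<'E'
from h import *
from scipy.optimize import minimize
im=cv2.GaussianBlur(cv2.imread('pics/top5.png',0),(0,0),.8).astype(float)
d=np.load('pics/top5.npz'); th=np.radians(np.arange(0,360,2)); 
def circ(c,r,z): 
    q=proj('top5',np.c_[c[0]+r*np.cos(th),c[1]+r*np.sin(th),np.full(th.size,z)]).astype(np.float32)
    return cv2.remap(im.astype(np.float32),q[:,0].copy(),q[:,1].copy(),cv2.INTER_LINEAR).ravel()
# dark foot ring (rim top z=.018, r 84..98) outside/inside contrast
def cost(c): return np.median(circ(c,.0945,.018))+np.mean(circ(c,.0945,.018))-np.mean(circ(c,.102,.018))-np.mean(circ(c,.079,.026))
g=[(cost((x,y)),x,y) for x in np.arange(.508,.524,.001) for y in np.arange(-.203,-.187,.001)]
g.sort(); print(g[:4]); 
r=minimize(cost,g[0][1:],method='Nelder-Mead'); c=r.x; print(c)
t=np.array([.42216,-.18187])-c; print(np.linalg.norm(t),np.degrees(np.arctan2(t[1],t[0])))
E
```

```text
[(np.float32(-101.19188), np.float64(0.515), np.float64(-0.195)), (np.float32(-100.08747), np.float64(0.515), np.float64(-0.194)), (np.float32(-98.38069), np.float64(0.515), np.float64(-0.196)), (np.float32(-97.96448), np.float64(0.516), np.float64(-0.194))]
[ 0.51487315 -0.19488373]
0.09362203965359922 172.0098486679712
```

The foot fit gives the pointer at 172.0°. The red bottle is at 172.4°, so it is aligned.

```bash
python3 -c "
from station import ctrl, viewer, read_state
print(ctrl.hand_in())"
```

```text
the job is handed in; nothing more can be done
None
```

The red bottle stands in front of the pointer, within about half a degree by camera measurement; the finger is clear, no bottle or bystander was moved, and the job is handed in at about 7 s on the robot clock.

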